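# Confirm the restocked tape bin

### The job

A roll of packing tape has been put back into one of the four bins. With the fingertips, gently press down the round key in front of the bin that holds the tape roll and let it come up again, then press down the wide bar key on the console in the same way to close the job, and withdraw. Press no other key, and leave everything in the bins and on the bench where it is; nothing is to be picked up.

Things in the scene. Friction and masses are not known exactly. Their poses are not given: they have to be found in the camera images.
- station_a: One of four identical fixed stations in a row along y: a grey open parts bin (130 mm in x, 110 in y, rim 55 mm up, walls 3 mm, floor 10 mm up) with a tongue on its robot side, 50 mm wide and 10 mm thick, carrying a round key in a black housing (44 mm across, top 22 mm up). Origin on the bench; along its x axis the bin's middle is at +30 mm, the key's at -80 mm. Its slot in the row varies.
- key_a (a joint): Round white confirm key of station_a, 28 mm across, in a black housing: how far it is down, 0 = up, 0.006 m = fully down. A spring lifts it again; about 4 N hold it fully down, where it meets a hard stop. It goes straight down; its middle is 80 mm in front (-x) of the station's origin, its top face 32 mm above the bench when up.
- station_b: One of four identical fixed stations in a row along y: a grey open parts bin (130 mm in x, 110 in y, rim 55 mm up, walls 3 mm, floor 10 mm up) with a tongue on its robot side, 50 mm wide and 10 mm thick, carrying a round key in a black housing (44 mm across, top 22 mm up). Origin on the bench; along its x axis the bin's middle is at +30 mm, the key's at -80 mm. Its slot in the row varies.
- key_b (a joint): Round white confirm key of station_b, 28 mm across, in a black housing: how far it is down, 0 = up, 0.006 m = fully down. A spring lifts it again; about 4 N hold it fully down, where it meets a hard stop. It goes straight down; its middle is 80 mm in front (-x) of the station's origin, its top face 32 mm above the bench when up.
- station_c: One of four identical fixed stations in a row along y: a grey open parts bin (130 mm in x, 110 in y, rim 55 mm up, walls 3 mm, floor 10 mm up) with a tongue on its robot side, 50 mm wide and 10 mm thick, carrying a round key in a black housing (44 mm across, top 22 mm up). Origin on the bench; along its x axis the bin's middle is at +30 mm, the key's at -80 mm. Its slot in the row varies.
- key_c (a joint): Round white confirm key of station_c, 28 mm across, in a black housing: how far it is down, 0 = up, 0.006 m = fully down. A spring lifts it again; about 4 N hold it fully down, where it meets a hard stop. It goes straight down; its middle is 80 mm in front (-x) of the station's origin, its top face 32 mm above the bench when up.
- station_d: One of four identical fixed stations in a row along y: a grey open parts bin (130 mm in x, 110 in y, rim 55 mm up, walls 3 mm, floor 10 mm up) with a tongue on its robot side, 50 mm wide and 10 mm thick, carrying a round key in a black housing (44 mm across, top 22 mm up). Origin on the bench; along its x axis the bin's middle is at +30 mm, the key's at -80 mm. Its slot in the row varies.
- key_d (a joint): Round white confirm key of station_d, 28 mm across, in a black housing: how far it is down, 0 = up, 0.006 m = fully down. A spring lifts it again; about 4 N hold it fully down, where it meets a hard stop. It goes straight down; its middle is 80 mm in front (-x) of the station's origin, its top face 32 mm above the bench when up.
- console: Low grey console, fixed, 170 mm in x, 96 in y, 24 high, in one of the five slots of the row, about 155 mm apart. On top, from the robot side: a wide white bar key, two small round keys side by side, a dark flat display. Origin on the bench, 5 mm in front (-x) of the middle of its underside; +x points to the display.
- bar_key (a joint): Wide white bar key of the console (62 mm in y, 24 mm in x): how far it is down, 0 = up, 0.006 m = fully down. A spring lifts it; about 4 N hold it fully down, where it meets a hard stop.
- bar_key_top (a point): Middle of the top face of the bar key (moves with it), 37 mm above the bench when up. The key goes straight down.
- small_key_1 (a joint): Small round key of the console, 16 mm across, the left (+y) one, centred 55 mm behind the bar key's middle and 26 mm to the side: how far it is down (m), 0 = up. To be left alone.
- small_key_2 (a joint): Small round key of the console, 16 mm across, the right (-y) one, centred 55 mm behind the bar key's middle and 26 mm to the side: how far it is down (m), 0 = up. To be left alone.
- tape_roll: Loose roll of brown packing tape, a ring with an open 74 mm hole, 90 mm across, 48 mm high, lying flat in one of the four bins. Origin at the centre of its underside.
- tin: Loose round steel tin with a closed lid, 90 mm across, 42 mm high, in another bin. Origin at its underside. To be left alone.
- carton: Loose small carton, 70 x 55 x 45 mm, in another bin. Origin at its underside. To be left alone.
- clamp: Loose small bar clamp, about 84 x 60 x 16 mm, in another bin. Origin at its underside. To be left alone.
- stamp: Loose wooden hand stamp standing on the bench, 32 mm across, 63 mm high, about 56 mm from the key of station_a. Origin at its underside. To be left alone.
- glue_stick: Loose glue stick standing on the bench, 29 mm across, 75 mm high, about 56 mm from the key of station_b. Origin at its underside. To be left alone.
- padlock: Loose brass padlock lying on the bench, about 46 x 30 x 14 mm, about 56 mm from the key of station_c. Origin at its underside. To be left alone.
- parcel: Loose brown parcel, 150 x 110 x 60 mm, at the left (+y) end of the row. Origin at its underside. To be left alone.
- marker: Loose marker pen lying at the right (-y) end of the row, 132 x 16 x 16 mm. Origin at its underside. To be left alone.

How it is judged:
On the way, in this order (a step that is already met when the one before it is completed fails the run):
1. the key of the bin that holds the tape roll is pressed down by the fingertips (at least 4 of its 6 mm) (((value of joint key_a above 0.004 m and horizontal distance between tape_roll and station_a below 0.06 m and contact force between station_a and the fingers above 0.5 N) or (value of joint key_b above 0.004 m and horizontal distance between tape_roll and station_b below 0.06 m and contact force between station_b and the fingers above 0.5 N) or (value of joint key_c above 0.004 m and horizontal distance between tape_roll and station_c below 0.06 m and contact force between station_c and the fingers above 0.5 N) or (value of joint key_d above 0.004 m and horizontal distance between tape_roll and station_d below 0.06 m and contact force between station_d and the fingers above 0.5 N))), for 0.05 s.
2. that key has come up again, and the wide bar key of the console is pressed down by the fingertips (at least 4 of its 6 mm) (value of joint each of key_a, key_b, key_c, key_d below 0.0015 m and value of joint bar_key above 0.004 m and contact force between console and the fingers above 0.5 N), for 0.05 s.
At the end, for the whole second after the job is handed in: All keys are up again (within 1.5 mm), the tape roll still lies in its bin, and every loose thing is at rest within 12 mm of where it started (value of joint each of key_a, key_b, key_c, key_d, bar_key, small_key_1, small_key_2 below 0.0015 m and (horizontal distance between tape_roll and station_a below 0.06 m or horizontal distance between tape_roll and station_b below 0.06 m or horizontal distance between tape_roll and station_c below 0.06 m or horizontal distance between tape_roll and station_d below 0.06 m) and distance of each of tape_roll, tin, carton, clamp, stamp, glue_stick, padlock, parcel, marker from where it was at the start of the episode below 0.012 m and linear speed of each of tape_roll, tin, carton, clamp, stamp, glue_stick, padlock, parcel, marker below 0.02 m/s); the robot touches nothing.
It fails at once if a round key in front of a bin without the tape roll is pressed ((value of joint key_a above 0.002 m and horizontal distance between tape_roll and station_a above 0.06 m) or (value of joint key_b above 0.002 m and horizontal distance between tape_roll and station_b above 0.06 m) or (value of joint key_c above 0.002 m and horizontal distance between tape_roll and station_c above 0.06 m) or (value of joint key_d above 0.002 m and horizontal distance between tape_roll and station_d above 0.06 m)).
It fails at once if a small round key of the console is pressed (value of joint any of small_key_1, small_key_2 above 0.0015 m).
It fails at once if a station or the console is pushed harder than 20 N (not gentle) (contact force between any of station_a, station_b, station_c, station_d, console and the fingers above 20 N or contact force between any of station_a, station_b, station_c, station_d, console and the arm above 20 N).
It fails at once if a loose thing (in the bins, between the keys or at the ends of the row) is moved more than 12 mm, lifted or carried (distance of any of tape_roll, tin, carton, clamp, stamp, glue_stick, padlock, parcel, marker from where it was at the start of the episode above 0.012 m).
It fails at once if the tape roll or another loose thing is squeezed or pushed with more than 5 N (contact force between any of tape_roll, tin, carton, clamp, stamp, glue_stick, padlock, parcel, marker and the fingers above 5 N or contact force between any of tape_roll, tin, carton, clamp, stamp, glue_stick, padlock, parcel, marker and the arm above 5 N).
It also fails if it takes over 38 s, if anything falls off the work surface, if the arm or the gripper's body presses on something with over 40 N, if the wrist force passes 120 N, or if a joint passes its speed limit or range.

### The arm

A 7-joint arm with a two-finger parallel gripper is mounted at the origin on the work surface. World frame = base frame: x ahead of the robot, y to its left, z up, the work surface at z = 0. Lengths are in m, angles in rad, forces in N, time in s.
With the tool pointing down it reaches from about 0.425 to 0.925 m from the base axis. Payload 6.8 kg.
Tool frame: the origin (TCP) lies midway between the tips of the shut fingers; the grasp point (between the pads) lies 19 mm behind it; z points along the fingers, y is the line along which they close (so a half turn about z gives the same grasp; the last joint's range is limited). The gripper opens to 85 mm and grips with 20 to 120 N. Pads are 22 mm wide; open, the fingers measure 114 mm over their backs; the gripper's body (76 mm by 85 mm) begins 54 mm behind the grasp point. The pads swing forward as they close: fully open they stand 13 mm farther back than shut.
Start: joints at [-1.358, 0.477, 0.022, 1.555, -0.011, 1.109, -0.083], TCP at [0.213, 0.641, 0.231] pointing down, gripper open.
Joint ranges: [-2.96, 2.96], [-0.34, 2.1], [-1.41, 1.46], [0.24, 2.44], [-1.37, 4.51], [0.17, 1.92], [-2.96, 2.96]. Speed limits (rad/s): [2.39, 2.39, 3.14, 3.14, 3.14, 3.14, 3.14].

### API

Orientations are given as a rotation vector (axis times angle).
In Python, from bench import status, vision, r gives the robot as it stands. The module is installed in compiled form; this text tells all that it offers.
- The arm moves only by the shell command python3 -m handwheel 'ROWS' [OPENING] [FORCE]. ROWS is JSON, a list of rows, each an object with "dp": the shift along the tool's x, y, z in m, a list of three; "delta_rot": the turn, a rotation vector about the tool's x, y, z in rad, a list of three. In form: [{"dp": [x, y, z], "delta_rot": [rx, ry, rz]}, ...]. A call has 1 to 12 rows; each row is the pose to reach, as a shift and turn from the pose commanded when the call began, along the tool's axes at that moment; what a row does not reach only later rows make up. A row lasts 1/8 s, in which the tool goes at most 62.5 mm and 10.7 degrees, less where a joint would pass 70% of its speed; a pose out of reach is approached as far as the arm can. A call with a gripper value outside its range is refused whole. OPENING is the opening, from 0 (shut) to 1 (fully open), set as the call begins (- or left out, the last holds). The fingers move at their own pace and stop on an object; FORCE is the grip in N (left out, the last holds). Time passes only in rows, so rows that repeat a pose let the fingers close. It gives the time, the measured TCP pose, the force, the opening and the grip force at its end, in the units of the state.
- status.get_obs(): the state, without advancing time (a new reading comes with each control period).
- vision.grab_frame(name): name is "side" or "top" or "wrist"; returns a dict with "img" (480x640x3 uint8, blue, green, red), "fovy" (degrees; the focal length in pixels is half the picture's height over the tangent of half this angle, whatever the lens; pixels are square), "cx", "cy" (the principal point, pixels), "distortion" ([k1, k2, p1, p2, k3] as OpenCV has them; the pictures are not rectified), "world_from_camera" (4x4, takes a point from camera to world coordinates). Camera axes: x right, y up, looking along -z (the intrinsics and any distortion apply to the point x, -y, -z); pixel columns grow to the right and rows downward; lengths in m; the calibration is good to about 2 mm. A picture is of the moment at which its call begins. There is no depth.
- r.hand_in(): hands the job in; it is judged then, once.
The state is a dict: "clock": time; "joints": joint angles; "qvel": joint speeds; "tau": joint torques, N m; "tcp_pos": TCP position; "orientation": TCP orientation; "contact_force": force on the tool from outside, world axes, zero at the start; "moment": the same for the moment, N m; "grip_width": finger opening in m; "gripper_force": force on a finger pad.
Only numpy, scipy, OpenCV 4.12 (cv2) and the standard library are available. Lean on these libraries where they do the work, as an engineer would, in place of code of your own. Each camera call takes 0.05 s, during which the arm holds its last target. There are 200 camera calls.

## Working session

There is one attempt and no reset: what is moved stays moved. The work goes in short steps, Python scripts to look and compute and a shell command to move; the robot and the scene stay as the last step left them, time stands still between calls to the robot, and variables do not carry over. Pictures are saved under pics/ and viewed, at most 10 in all, crops included, and the job is handed in when it is done.

```bash
mkdir -p pics
cat > h.py <<'E'
import numpy as np, cv2
from bench import status, vision, r
def ray(f,uv,z):
    H=f["img"].shape[0]; F=H/2/np.tan(np.radians(f["fovy"])/2)
    K=np.array([[F,0,f["cx"]],[0,F,f["cy"]],[0,0,1]])
    p=cv2.undistortPoints(np.array([[uv]],float),K,np.array(f["distortion"],float))[0,0]
    T=np.array(f["world_from_camera"]); d=T[:3,:3]@[p[0],-p[1],-1]; o=T[:3,3]
    return o+d*(z-o[2])/d[2]
E
python3 - <<'E'
from h import *
for n in("top","side"):
    f=vision.grab_frame(n); cv2.imwrite(f"pics/{n}0.png",f["img"]); print(n,f["fovy"],f["distortion"],np.round(f["world_from_camera"],3).tolist())
print(status.get_obs())
E
```

```text
top 54.32504040094433 [-0.01769107  0.          0.          0.          0.        ] [[0.019, 0.997, -0.08, 0.416], [-1.0, 0.021, 0.019, 0.014], [0.021, 0.08, 0.997, 1.21], [0.0, 0.0, 0.0, 1.0]]
side 49.009231466957594 [0.00275348 0.         0.         0.         0.        ] [[0.998, 0.049, -0.033, 0.474], [-0.054, 0.529, -0.847, -1.186], [-0.024, 0.847, 0.531, 0.826], [0.0, 0.0, 0.0, 1.0]]
{'clock': 0.1, 'joints': array([-1.35808188,  0.47772796,  0.02232814,  1.5563412 , -0.01150254,
        1.10931132, -0.08309907]), 'qvel': array([-2.45901217e-05, -6.39442001e-04, -8.99231770e-04, -3.15848758e-03,
       -4.20766548e-04,  1.27290382e-03, -5.85181914e-05]), 'tau': array([ 3.69287009e-03, -5.97759783e+01,  1.61335710e+00, -2.81953651e+01,
        1.28356065e-02,  5.12910701e-03,  3.09969053e-06]), 'tcp_pos': array([0.212687  , 0.6400537 , 0.23042041]), 'orientation': array([-5.01700221e-01, -3.10111722e+00,  2.59607429e-03]), 'contact_force': array([-0.22647737,  0.1730507 , -0.30831883]), 'moment': array([ 0.0570985 , -0.05629545, -0.01682611]), 'gripper_force': 0.0, 'grip_width': 0.08556006996373049}
```

View pics/top0.png

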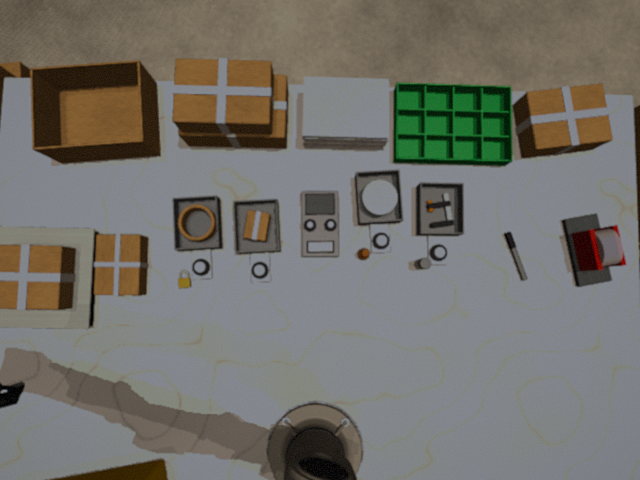

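View pics/side0.png

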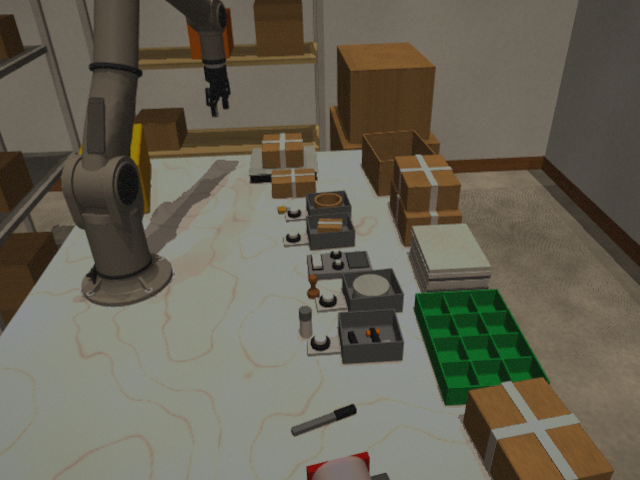

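Top view: the open brown ring of the tape is in the leftmost bin (197,222), its key near (202,267) and the padlock at (184,280). The console's bar key is near (320,247), and the white disc at (380,197) is the tin. I'll enlarge both keys.

Run:
```python
from h import *
f=vision.grab_frame("top"); im=f["img"]
a=cv2.resize(im[235:295,165:240],None,fx=8,fy=8,interpolation=cv2.INTER_CUBIC)
b=cv2.resize(im[235:295,290:350],None,fx=3,fy=3,interpolation=cv2.INTER_CUBIC)
b=cv2.copyMakeBorder(b,0,300,10,0,cv2.BORDER_CONSTANT)
cv2.imwrite("pics/crop.png",np.hstack([a,b]))
for uv,z in(((202,267),.032),((320,247),.037),((197,222),.058),((363,253),.06),((423,263),.075)): print(uv,ray(f,uv,z).round(4))
```

```text
(202, 267) [0.4538 0.2938 0.032 ]
(320, 247) [ 0.5098 -0.0011  0.037 ]
(197, 222) [0.5638 0.3043 0.058 ]
(363, 253) [ 0.4953 -0.1073  0.06  ]
(423, 263) [ 0.4728 -0.2528  0.075 ]
```

View pics/crop.png

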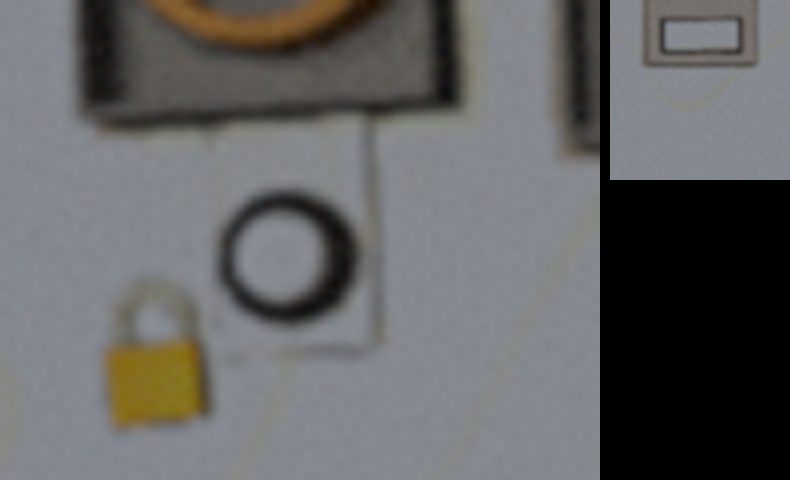

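Enlarged crop: the key cap centre is at pixel (199.6,266.4) and the bar key centre at (320.2,246.2). The padlock is clear of the key.

```bash
cat > to.py <<'E'
from h import *
from scipy.spatial.transform import Rotation as R
import sys
o=status.get_obs(); M=R.from_rotvec(o["orientation"]).as_matrix()
t=np.array([float(x) for x in sys.argv[1:4]])
print("tcp",o["tcp_pos"].round(4),"tool d",(M.T@(t-o["tcp_pos"])).round(4),"F",o["contact_force"].round(2)); print(M.round(3))
E
python3 - <<'E'
from h import *
f=vision.grab_frame("top")
print(ray(f,(199.6,266.4),.032),ray(f,(320.2,246.2),.037))
E
python3 to.py 0.455 0.299 0.10
```

```text
[0.45515701 0.29985185 0.032     ] [ 0.51185122 -0.00158741  0.037     ]
tcp [0.2128 0.6402 0.2307] tool d [-0.3375 -0.2473  0.131 ] F [ 0.63 -0.53  0.23]
[[-0.949  0.315 -0.   ]
 [ 0.315  0.949 -0.001]
 [-0.    -0.001 -1.   ]]
```

```bash
python3 -m handwheel '[{"dp":[-0.04,-0.03,0],"delta_rot":[0,0,0]},{"dp":[-0.08,-0.06,0],"delta_rot":[0,0,0]},{"dp":[-0.12,-0.09,0],"delta_rot":[0,0,0]},{"dp":[-0.16,-0.12,0.02],"delta_rot":[0,0,0]},{"dp":[-0.20,-0.15,0.04],"delta_rot":[0,0,0]},{"dp":[-0.24,-0.18,0.06],"delta_rot":[0,0,0]},{"dp":[-0.28,-0.21,0.08],"delta_rot":[0,0,0]},{"dp":[-0.31,-0.23,0.10],"delta_rot":[0,0,0]},{"dp":[-0.3375,-0.2475,0.12],"delta_rot":[0,0,0]},{"dp":[-0.3375,-0.2475,0.131],"delta_rot":[0,0,0]},{"dp":[-0.3375,-0.2475,0.131],"delta_rot":[0,0,0]}]' 0
python3 to.py 0.455 0.2995 0.04
python3 - <<'E'
from h import *
f=vision.grab_frame("wrist"); cv2.imwrite("pics/w1.png",f["img"]); T=np.array(f["world_from_camera"]); print(T.round(3))
E
```

```text
clock: 1.58
tcp_pos: [0.4542, 0.2996, 0.0996]
orientation: [-0.501, -3.1, 0.001]
contact_force: [0.6, -0.1, -0.4]
grip_width: -0.0
gripper_force: 0.0
tcp [0.4542 0.2996 0.0996] tool d [-0.0009  0.0003  0.0596] F [ 0.61 -0.06 -0.36]
[[-0.949  0.315 -0.002]
 [ 0.315  0.949 -0.001]
 [ 0.001 -0.001 -1.   ]]
[[ 0.316 -0.912 -0.261  0.388]
 [ 0.949  0.303  0.088  0.323]
 [-0.001 -0.276  0.961  0.241]
 [ 0.     0.     0.     1.   ]]
```

View pics/w1.png

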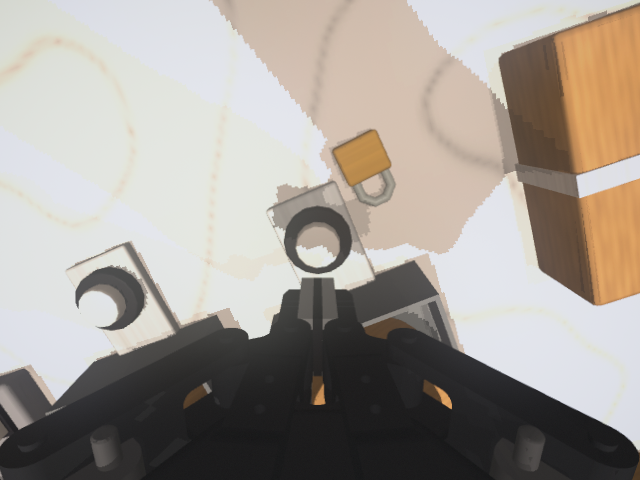

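Wrist view: the shut fingertips are at (318,285) and the white cap is about (318,247), with the padlock clear at (362,165). I'll check the cap position from this camera, then descend.

```bash
python3 - <<'E'
from h import *
f=vision.grab_frame("wrist")
print(ray(f,(317,247),.032), ray(f,(318,238),.022))
E
python3 -m handwheel '[{"dp":[-0.001,0,0.025],"delta_rot":[0,0,0]},{"dp":[-0.001,0,0.045],"delta_rot":[0,0,0]},{"dp":[-0.001,0,0.060],"delta_rot":[0,0,0]},{"dp":[-0.001,0,0.062],"delta_rot":[0,0,0]},{"dp":[-0.001,0,0.062],"delta_rot":[0,0,0]}]'
```

```text
[0.45436062 0.3016564  0.032     ] [0.45204797 0.30308829 0.022     ]
clock: 2.3
tcp_pos: [0.4562, 0.2995, 0.0388]
orientation: [0.501, 3.101, 0.001]
contact_force: [-0.4, -0.3, 0.8]
grip_width: 0.0001
gripper_force: 0.0
```

```bash
python3 -m handwheel '[{"dp":[0,0,0.004],"delta_rot":[0,0,0]},{"dp":[0,0,0.007],"delta_rot":[0,0,0]},{"dp":[0,0,0.009],"delta_rot":[0,0,0]},{"dp":[0,0,0.0105],"delta_rot":[0,0,0]},{"dp":[0,0,0.0115],"delta_rot":[0,0,0]},{"dp":[0,0,0.012],"delta_rot":[0,0,0]},{"dp":[0,0,0.012],"delta_rot":[0,0,0]},{"dp":[0,0,0.012],"delta_rot":[0,0,0]}]'
```

```text
clock: 3.3
tcp_pos: [0.4563, 0.2992, 0.0265]
orientation: [0.502, 3.101, 0.001]
contact_force: [0.5, 0.2, 3.9]
grip_width: -0.0001
gripper_force: 1.8
```

```bash
python3 -m handwheel '[{"dp":[0,0,0.0003],"delta_rot":[0,0,0]},{"dp":[0,0,0.0006],"delta_rot":[0,0,0]},{"dp":[0,0,0.0006],"delta_rot":[0,0,0]}]'
python3 -m handwheel '[{"dp":[0,0,0],"delta_rot":[0,0,0]}]'
```

```text
clock: 3.68
tcp_pos: [0.4563, 0.2992, 0.0261]
orientation: [0.502, 3.101, 0.001]
contact_force: [0.4, 0.8, 7.1]
grip_width: -0.0
gripper_force: 3.4
clock: 3.8
tcp_pos: [0.4563, 0.2992, 0.0261]
orientation: [0.502, 3.101, 0.001]
contact_force: [-0.2, 0.0, 6.1]
grip_width: -0.0002
gripper_force: 3.4
```

At 6–7 N the key is on its stop, so it is fully pressed. Next I lift and travel to the bar key.

```bash
python3 -m handwheel '[{"dp":[0,0,-0.004],"delta_rot":[0,0,0]},{"dp":[0,0,-0.012],"delta_rot":[0,0,0]},{"dp":[0,0,-0.04],"delta_rot":[0,0,0]},{"dp":[0,0,-0.08],"delta_rot":[0,0,0]},{"dp":[0,0,-0.11],"delta_rot":[0,0,0]},{"dp":[0,0,-0.12],"delta_rot":[0,0,0]}]'
python3 to.py 0.511 -0.0015 0.08
```

```text
clock: 4.55
tcp_pos: [0.4562, 0.299, 0.1473]
orientation: [0.502, 3.1, 0.002]
contact_force: [-1.0, 0.4, -0.4]
grip_width: 0.0003
gripper_force: 0.0
tcp [0.4562 0.299  0.1473] tool d [-0.1467 -0.268   0.067 ] F [-1.03  0.36 -0.44]
[[-0.949  0.315  0.001]
 [ 0.315  0.949  0.001]
 [-0.001  0.001 -1.   ]]
```

```bash
python3 -m handwheel '[{"dp":[-0.02,-0.035,0],"delta_rot":[0,0,0]},{"dp":[-0.04,-0.07,0],"delta_rot":[0,0,0]},{"dp":[-0.06,-0.11,0],"delta_rot":[0,0,0]},{"dp":[-0.08,-0.15,0],"delta_rot":[0,0,0]},{"dp":[-0.10,-0.19,0],"delta_rot":[0,0,0]},{"dp":[-0.12,-0.225,0],"delta_rot":[0,0,0]},{"dp":[-0.14,-0.255,0],"delta_rot":[0,0,0]},{"dp":[-0.1465,-0.268,0],"delta_rot":[0,0,0]},{"dp":[-0.1465,-0.268,0.03],"delta_rot":[0,0,0]},{"dp":[-0.1465,-0.268,0.055],"delta_rot":[0,0,0]},{"dp":[-0.1465,-0.268,0.067],"delta_rot":[0,0,0]},{"dp":[-0.1465,-0.268,0.067],"delta_rot":[0,0,0]}]'
python3 to.py 0.511 -0.0015 0.044
python3 - <<'E'
from h import *
f=vision.grab_frame("wrist"); cv2.imwrite("pics/w2.png",f["img"])
E
```

```text
clock: 6.05
tcp_pos: [0.5097, -0.001, 0.0779]
orientation: [-0.5, -3.099, 0.001]
contact_force: [-0.3, 0.5, -0.1]
grip_width: -0.0005
gripper_force: 0.0
tcp [ 0.5097 -0.001   0.0779] tool d [-0.0015 -0.      0.0339] F [-0.25  0.45 -0.08]
[[-0.949  0.315 -0.002]
 [ 0.315  0.949 -0.   ]
 [ 0.002 -0.001 -1.   ]]
```

View pics/w2.png

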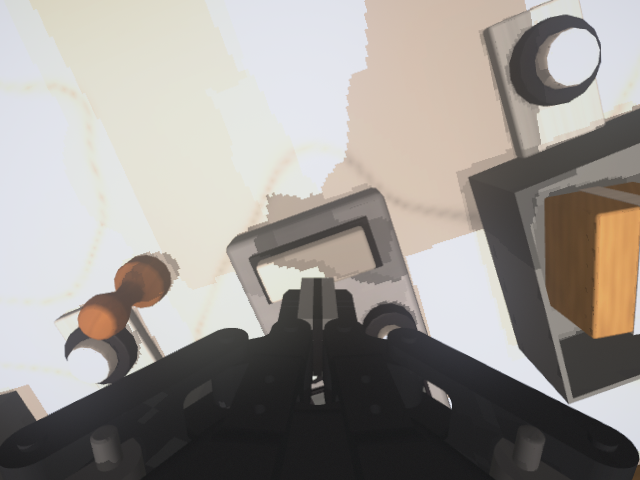

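Wrist view: the bar key's top corners are (258,267), (363,226), (380,267) and (272,303), so its centre is about (318,266), just ahead of the tips. The stamp, whose top is at (102,315), is well aside.

```bash
python3 - <<'E'
from h import *
f=vision.grab_frame("wrist")
print(ray(f,(318,266),.037))
E
python3 -m handwheel '[{"dp":[-0.001,0,0.015],"delta_rot":[0,0,0]},{"dp":[-0.001,0,0.028],"delta_rot":[0,0,0]},{"dp":[-0.001,0,0.034],"delta_rot":[0,0,0]},{"dp":[-0.001,0,0.034],"delta_rot":[0,0,0]}]'
```

```text
[5.12436701e-01 9.20785526e-05 3.70000000e-02]
clock: 6.65
tcp_pos: [0.511, -0.002, 0.044]
orientation: [-0.502, -3.1, 0.001]
contact_force: [-0.1, 0.4, 1.0]
grip_width: 0.0
gripper_force: 0.0
```

Both cameras agree to about 2 mm. I need z ≈ 0.0315, 12.5 mm down.

```bash
python3 -m handwheel '[{"dp":[0,0,0.004],"delta_rot":[0,0,0]},{"dp":[0,0,0.007],"delta_rot":[0,0,0]},{"dp":[0,0,0.009],"delta_rot":[0,0,0]},{"dp":[0,0,0.0105],"delta_rot":[0,0,0]},{"dp":[0,0,0.0118],"delta_rot":[0,0,0]},{"dp":[0,0,0.0125],"delta_rot":[0,0,0]},{"dp":[0,0,0.0125],"delta_rot":[0,0,0]},{"dp":[0,0,0.0125],"delta_rot":[0,0,0]}]'
```

```text
clock: 7.65
tcp_pos: [0.5116, -0.0018, 0.0323]
orientation: [0.502, 3.101, 0.0]
contact_force: [-0.3, -0.7, 3.5]
grip_width: 0.0002
gripper_force: 1.6
```

```bash
python3 -m handwheel '[{"dp":[0,0,0.0005],"delta_rot":[0,0,0]},{"dp":[0,0,0.001],"delta_rot":[0,0,0]},{"dp":[0,0,0.001],"delta_rot":[0,0,0]}]'
```

```text
clock: 8.02
tcp_pos: [0.5116, -0.0018, 0.0312]
orientation: [0.502, 3.101, 0.0]
contact_force: [-1.3, -0.0, 3.0]
grip_width: 0.0001
gripper_force: 1.9
```

```bash
python3 -m handwheel '[{"dp":[0,0,0.0003],"delta_rot":[0,0,0]},{"dp":[0,0,0.0006],"delta_rot":[0,0,0]},{"dp":[0,0,0.0006],"delta_rot":[0,0,0]}]'
python3 -m handwheel '[{"dp":[0,0,-0.004],"delta_rot":[0,0,0]},{"dp":[0,0,-0.012],"delta_rot":[0,0,0]},{"dp":[0,0,-0.04],"delta_rot":[0,0,0]},{"dp":[0,0,-0.08],"delta_rot":[0,0,0]},{"dp":[0,0,-0.12],"delta_rot":[0,0,0]},{"dp":[0,0,-0.16],"delta_rot":[0,0,0]},{"dp":[0,0,-0.18],"delta_rot":[0,0,0]},{"dp":[0,0,-0.18],"delta_rot":[0,0,0]},{"dp":[0,0,-0.18],"delta_rot":[0,0,0]}]'
python3 - <<'E'
from h import *
f=vision.grab_frame("side"); cv2.imwrite("pics/s2.png",f["img"])
E
```

```text
clock: 8.4
tcp_pos: [0.5116, -0.0018, 0.031]
orientation: [0.502, 3.101, 0.0]
contact_force: [-2.2, 0.6, 8.1]
grip_width: -0.0003
gripper_force: 4.4
clock: 9.52
tcp_pos: [0.5106, -0.0019, 0.2097]
orientation: [-0.501, -3.1, 0.001]
contact_force: [0.5, 1.5, -1.0]
grip_width: -0.0001
gripper_force: 0.0
```

View pics/s2.png

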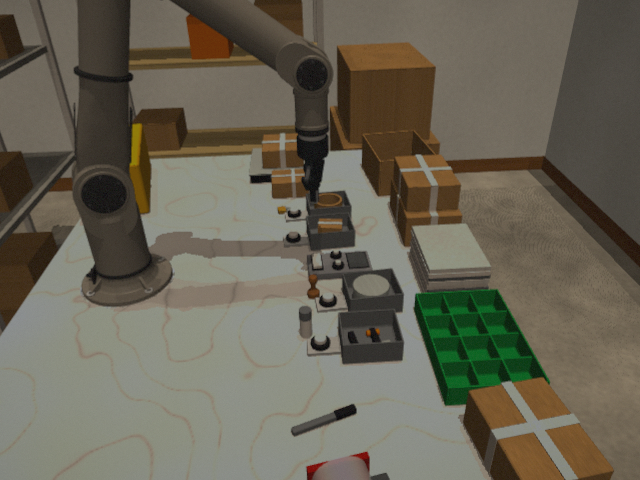

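Side view: the gripper is clear above the console, the keys at (294,213) and (317,262) are up again, and nothing has moved. The bar key also met its stop, at 8 N, so I'm handing in.

```bash
python3 -c "
from bench import r; print(r.hand_in())"
```

```text
the job is handed in; nothing more can be done
None
```

I pressed the key of the leftmost (+y) bin, which holds the tape roll, then the console's bar key. Each reached its stop at no more than about 8 N and came up again. I withdrew and handed the job in at about 9.6 s; no verdict was returned.

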